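# Open the watch case by its hidden catch and bring out the square watch

## Robot

A 7-joint arm with a two-finger parallel gripper is mounted at the origin on the work surface. World frame = base frame: x ahead of the robot, y to its left, z up, the work surface at z = 0. Lengths are in m, angles in rad, forces in N, time in s.
With the tool pointing down it reaches from about 0.4 to 0.85 m from the base axis. Payload 10.4 kg.
Tool frame: the origin (TCP) lies at the very end of the fingers, on their centre line; the grasp point (between the pads) lies 19 mm behind it; z points along the fingers, y is the line along which they close (so a half turn about z gives the same grasp; the last joint's range is limited). The gripper opens to 85 mm and grips with 20 to 120 N. Pads are 22 mm wide; open, the fingers measure 114 mm over their backs; the gripper's body (76 mm by 85 mm) begins 54 mm behind the grasp point. The pads swing forward as they close: fully open they stand 13 mm farther back than shut.
Start: joints at [-1.237, 0.332, -0.065, 1.46, 0.022, 1.35, -0.088], TCP at [0.218, 0.586, 0.231] pointing down, gripper open.
Joint ranges: [-2.6, 2.6], [-0.5, 2.12], [-1.47, 1.34], [0.16, 2.42], [-1.27, 4.41], [0.06, 2.06], [-2.6, 2.6]. Speed limits (rad/s): [2.22, 2.22, 2.79, 2.79, 3.14, 3.14, 3.14].

## Interface

Orientations are given as a unit quaternion [x, y, z, w].
In Python, from workcell import * gives the robot as it stands.
- The arm moves only by the tool step_arm, never from a script. Its argument "commands" is one flat list of numbers, 7 for each row, row after row: the finger opening in mm, from 0 to 85.4, then the shift along the world's x, y, z as a fraction of full scale, then the turn, a rotation vector about the world's x, y, z as a fraction of full scale. A call has exactly 10 rows; each row is the pose to reach, as a shift and turn from the pose commanded when the call began, turning the shorter way round; what a row does not reach only later rows make up. Full scale, the value 1, is 0.6 m for a shift and pi rad for a turn. A row lasts 1/8 s, in which the tool goes at most 62.5 mm and 10.7 degrees, less where a joint would pass 70% of its speed; a pose out of reach is approached as far as the arm can. A call with a number of a shift or a turn outside -1 to 1 is refused whole. A call with a gripper value outside its range is refused whole. The fingers move at their own pace and stop on an object; "squeeze" is the grip in N (left out, the last holds). Time passes only in rows, so rows that repeat a pose let the fingers close, or fill a call up. It gives the time, the measured TCP pose, the force, the opening and the grip force at its end, in the units of the state.
- get_obs(): the state, without advancing time (a new reading comes with each control period).
- camera(name): name is "scene" or "top" or "wrist"; returns the picture (384x512x3 uint8, red, green, blue); there is no depth.
- camera_params(name): a dict with "mtx" (3x3 intrinsics, pixels), "dist" ([k1, k2, p1, p2, k3] as OpenCV has them; the pictures are not rectified), "extrinsics" (4x4, takes a point from world to camera coordinates); the wrist camera has in their place "tool_from_camera" (4x4, takes a point from camera to tool coordinates, whose origin is the TCP and whose axes are the flange's). Camera axes: x right, y down, z forward; pixel columns grow to the right and rows downward; lengths in m; the calibration is good to about 2 mm. A picture is of the moment at which its call begins: read the wrist's pose just before it. camera_params takes no time and is no camera call.
- hand_in(): hands the job in; it is judged then, once.
The state is a dict: "clock": time; "joint_pos": joint angles; "joint_velocities": joint speeds; "tau": joint torques, N m; "position": TCP position; "ee_rot": TCP orientation; "ft_force": force on the tool from outside, world axes, zero at the start; "torque": the same for the moment, N m; "grip_width": opening from 0.0 (shut) to 1.0 (fully open); "grasp_force": force on a finger pad.
Only numpy, scipy, OpenCV 4.12 (cv2) and the standard library are available. Lean on these libraries where they do the work, as an engineer would, in place of code of your own. Each camera call takes 0.05 s, during which the arm holds its last target. There are 200 camera calls.

## Task

The glass lid of the walnut watch case is locked: feel along the floor of the groove at the front of the case for the hidden recess, and press down the catch plate in it so that the lid springs ajar. Then slide the lid right back, take out the square watch head (it has no strap) and set it down gently, dial up, flat on the floor of the shallow wooden tray. Leave the lid right back, the two round watch heads on their pedestals, and everything else on the table undisturbed.

Things in the scene. Friction and masses are not known exactly. Their poses are not given: they have to be found in the camera images.
- case: Shallow walnut case, fixed, 300 (x) by 320 (y) mm, 60 mm high at the side rails (y = +-132 to +-160 mm) in which the glass lid runs. Origin under its centre; x points from the front (with the groove) to the back, z up. From front to back: groove with the hidden catch, lid's front edge, well with three watch heads, flat deck that the lid slides over.
- groove_mid (a point): Middle of the front groove, on its floor 45 mm above the table, at x = -125, y = 0 mm of the case; axes as the case's. Groove: 40 mm wide (x), 152 mm long (y); in front a fence 3 mm higher, at the ends blocks 4 mm higher, behind it the lid. Somewhere in it, elsewhere each time, is the recess (see catch); this point does not tell where.
- catch (a joint): How far the catch plate is pressed down, 0 to 0.006 m; 4.5 mm frees the lid. The plate is the walnut bottom of the recess, 6 mm below the groove floor; the recess is 60 mm long in y, as wide as the groove, its centre within 40 mm of groove_mid. Spring 2.4 N, fully down 4.8 N; rises when let go and does not lock the opened lid again.
- lid (a joint): How far the lid has slid along the case's +x: 0 shut and locked, 0.115 m right back. Freed by the catch, a spring pin drives it about 20 mm open; from there it slides against about 1.5 N of friction and stays where it is left.
- well_mid (a point): Point on the floor of the well (10 mm above the table) midway along its y, at x = -36 mm of the case; axes as the case's. The well runs 49 mm in front of and 63 mm behind it and 132 mm to either side. Three fixed round pedestals, 24 mm wide, tops 24 mm above the table, stand at y = -78, 0 and 78 mm, each with one watch head, order unknown.
- lid_bar (a point): Middle of the steel bar on the lid's front edge: 90 mm long along the case's y, 10 mm thick in x, 54 to 70 mm above the table (point at 62 mm); moves with the lid, axes as the case's. Lid shut: at x = -96 mm of the case. The pane's top is 54 mm above the table; its front edge lies 8 mm in front of this point, its rear 126 mm behind it.
- square_head: Square (rectangular) steel watch head, the one to bring out: 36 mm long (x; 46 mm over the four small strap lugs), 30 mm wide (y), 11 mm thick, 40 to 85 g, pale dial on top. Origin at the centre of its underside, z up out of the dial. It lies on one of the three pedestals, turned by up to 0.4 rad from the case's x axis, its underside 24 mm above the table. It can be gripped across its y faces.
- round_head_a: Round steel watch head, 38 mm across and 48 mm over its lugs, 10 mm thick, on another pedestal; origin at the centre of its underside. Leave it there.
- round_head_b: Smaller round steel watch head, 32 mm across and 42 mm over its lugs, 10 mm thick, on the third pedestal; origin at the centre of its underside. Leave it there.
- tray: Shallow wooden tray, fixed to the table, 130 (x) by 100 (y) mm outside, walls 5 mm thick and 12 mm high, inner floor 5 mm above the table; origin under its centre. It stands to the left or to the right of the case.
- bracelet_stand: Bystander: wooden stand with a silver link bracelet round its cross roll; base 80 by 90 mm, roll 70 mm long in y, 110 mm high in all; origin under its centre. On the other side of the case from the tray.
- loupe: Bystander: brass loupe standing on its eye end, 36 mm across and 38 mm high; origin under its centre.
- pliers: Bystander: orange-handled pliers lying flat, about 125 mm long in x (handles to -x), 50 mm wide, 12 mm high; origin on the table near the pivot.
- red_watch: Bystander: red plastic watch head lying on the table outside the tray or stand on the right, 42 mm across, 10 mm high; origin under its centre.
Not all that is in view belongs to the job. What is meant by the tray is not black, red or yellow, and is the larger of those in its own colour.

How it is judged:
On the way, in this order (a step that is already met when the one before it is completed fails the run):
1. the catch is pressed and the lid springs ajar (at least 10 mm) (value of joint lid above 0.01 m).
2. the lid is slid right back (at least 100 of 115 mm) (value of joint lid above 0.1 m), for 0.1 s.
3. the square watch head is lifted out of the case (height (world z) of square_head above 0.062 m), for 0.1 s.
At the end, for the whole second after the job is handed in: Lid at least 100 mm open; square head at rest in the tray (within 50 mm of its centre along x, 40 mm along y), dial up within 0.12 rad, underside less than 8 mm above the tray's origin; both round heads within 8 mm of where they began (value of joint lid above 0.1 m and x of square_head in the frame of tray between -0.05 and 0.05 m and y of square_head in the frame of tray between -0.04 and 0.04 m and z of square_head in the frame of tray below 0.008 m and angle between square_head's own z axis and vertical below 0.12 rad and linear speed of square_head below 0.02 m/s and distance of each of round_head_a, round_head_b from where it was at the start of the episode below 0.008 m); the robot touches nothing.
It fails at once if the square watch head is dropped or slammed down (over 0.5 m/s near the tray's floor) (height (world z) of square_head below 0.022 m and linear speed of square_head above 0.5 m/s).
It fails at once if the loupe is moved by more than 15 mm (distance of loupe from where it was at the start of the episode above 0.015 m).
It fails at once if the pliers are moved by more than 15 mm (distance of pliers from where it was at the start of the episode above 0.015 m).
It fails at once if the bracelet stand is moved by more than 15 mm (distance of bracelet_stand from where it was at the start of the episode above 0.015 m).
It fails at once if the red watch head is moved by more than 15 mm (distance of red_watch from where it was at the start of the episode above 0.015 m).
It also fails if it takes over 54 s, if anything falls off the work surface, if the arm or the gripper's body presses on something with over 40 N, if the wrist force passes 120 N, or if a joint passes its speed limit or range.

## Working session

There is one attempt and no reset: what is moved stays moved. The work goes in short steps, Python scripts to look and compute and a tool call to move; the robot and the scene stay as the last step left them, time stands still between calls to the robot, and variables do not carry over. Pictures are saved under pics/ and viewed, at most 10 in all, crops included, and the job is handed in when it is done.

Besides the shell and the picture viewer there is one more tool, called after "Emit:" as a command line: name --argument value ..., lists and objects as JSON in quotes. step_arm: Moves the arm, as the interface text tells. Its arguments: {"type":"object","properties":{"commands":{"type":"array","items":{"type":"number"}},"squeeze":{"type":"number"}},"required":["commands"]}

```bash
ls; mkdir -p pics; python3 - <<'E'
from workcell import *
import cv2,json
o=get_obs();print(o)
for n in("top","scene"):
    im=camera(n);cv2.imwrite(f"pics/{n}0.png",cv2.cvtColor(im,cv2.COLOR_RGB2BGR))
    print(n,camera_params(n))
print(camera_params("wrist"))
E
```

```text
pics
{'clock': 0.0, 'joint_pos': array([-1.2366306 ,  0.33289921, -0.06472246,  1.46095787,  0.02159604,
        1.34989684, -0.08851383]), 'joint_velocities': array([ 0.00031758, -0.00092054,  0.00064888,  0.00094894, -0.00040018,
        0.00052407,  0.00013448]), 'tau': array([ 3.42415151e-04, -6.25443149e+01,  4.94678027e-02, -3.91608882e+01,
        1.62335444e-02,  9.82636178e-03,  2.98119357e-05]), 'position': array([0.21813606, 0.58528812, 0.23049101]), 'ee_rot': array([ 1.77424566e-01,  9.84134130e-01, -7.25758931e-04, -1.01967632e-04]), 'ft_force': array([-0.68079617,  0.51188351, -0.19622907]), 'torque': array([ 0.01122868,  0.02301621, -0.01429296]), 'grasp_force': 0.0, 'grip_width': 0.9985943521924171}
top {'mtx': array([[392.58864003,   0.        , 247.83213672],
       [  0.        , 392.58864003, 182.07859052],
       [  0.        ,   0.        ,   1.        ]]), 'dist': array([-0.05383994,  0.        ,  0.        ,  0.        ,  0.        ]), 'extrinsics': array([[-1.20002683e-03, -9.99963693e-01, -8.43635248e-03,
         8.47770579e-02],
       [-9.96235061e-01,  1
[... 637 characters left out ...]
2010405, -0.66065152,  1.4080375 ],
       [ 0.        ,  0.        ,  0.        ,  1.        ]])}
{'mtx': array([[281.12406403,   0.        , 255.13050908],
       [  0.        , 281.12406403, 193.87898223],
       [  0.        ,   0.        ,   1.        ]]), 'dist': array([0.00591435, 0.        , 0.        , 0.        , 0.        ]), 'tool_from_camera': array([[ 4.73197034e-04, -9.52851120e-01, -3.03437835e-01,
         7.77912725e-02],
       [ 9.99999857e-01,  5.26788986e-04, -9.47624383e-05,
         7.22340193e-04],
       [ 2.50142205e-04, -3.03437747e-01,  9.52851232e-01,
        -1.42348861e-01],
       [ 0.00000000e+00,  0.00000000e+00,  0.00000000e+00,
         1.00000000e+00]])}
```

View pics/top0.png

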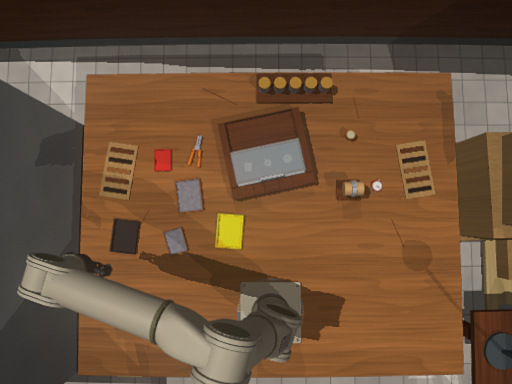

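View pics/scene0.png

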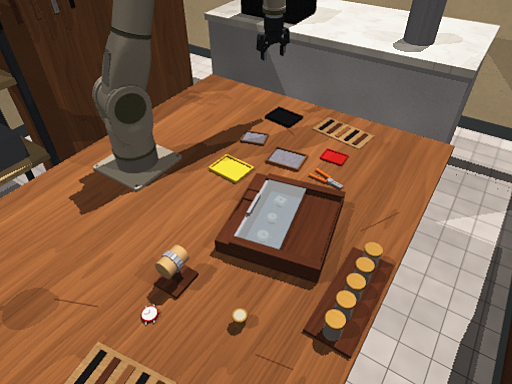

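The top view has the case at about (268,153), turned slightly, with the groove facing the robot.

Tray candidates in the top view:
- Grey at (190,196): the larger of the two grey ones.
- Grey at (176,240): smaller.
- Yellow at (230,231), red at (163,160) and black at (125,236): ruled out by colour.
- The slotted racks at (119,170) and (416,170) are not trays.

I choose (190,196). The stand at (350,189) is on the other side of the case, which fits. I'll check this in one close crop.

```bash
python3 - <<'E'
import cv2
im=cv2.imread("pics/top0.png")[100:218,165:323]
cv2.imwrite("pics/crop1.png",cv2.resize(im,None,fx=5,fy=5,interpolation=cv2.INTER_CUBIC))
E
```

```text
(no output)
```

View pics/crop1.png

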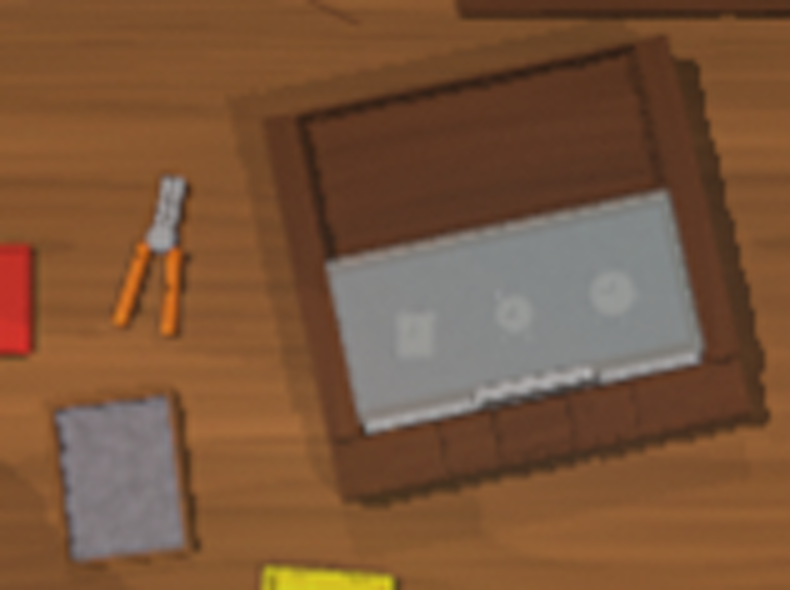

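The crop shows a square head at crop (415,333), on the left pedestal, and round heads at (513,313) and (612,293). The tray at (120,478) has wooden walls and a grey floor, so the choice holds. Faint lines across the groove at crop x≈497 and 572 hint at the recess. I'll localise these, then move the wrist camera over.

```bash
cat > h.py <<'E'
from workcell import *
import numpy as np, cv2
from scipy.spatial.transform import Rotation as R
def ray(name,px,z,ob=None):
    p=camera_params(name)
    u=cv2.undistortPoints(np.array(px,float).reshape(-1,1,2),p["mtx"],p["dist"]).reshape(-1,2)
    d=np.c_[u,np.ones(len(u))]
    if name=="wrist":
        T=np.eye(4);T[:3,:3]=R.from_quat(ob["ee_rot"]).as_matrix();T[:3,3]=ob["position"];T=T@p["tool_from_camera"]
    else: T=np.linalg.inv(p["extrinsics"])
    D=d@T[:3,:3].T;o=T[:3,3]
    return o+D*((z-o[2])/D[:,2])[:,None]
def case(world,C): # C=(x,y,yaw)
    c,s=np.cos(C[2]),np.sin(C[2]);d=np.atleast_2d(world)[:,:2]-np.array(C[:2]);return np.c_[c*d[:,0]+s*d[:,1],-s*d[:,0]+c*d[:,1]]
def w(local,C):
    c,s=np.cos(C[2]),np.sin(C[2]);l=np.atleast_2d(local);return np.c_[C[0]+c*l[:,0]-s*l[:,1],C[1]+s*l[:,0]+c*l[:,1]]
E
python3 - <<'E'
from h import *
def f(c): c=np.array(c,float);return (c+.5)/5-.5+[165,100]
np.set_printoptions(precision=4,suppress=True)
rail=ray("top",f([[264,117],[665,38],[752,412],[345,500]]),.06)
pane=ray("top",f([[327,263],[667,192],[703,352],[366,430]]),.054)
print(rail,pane)
for P in(rail,pane):
    x=(P[0]+P[1])/2-(P[3]+P[2])/2; y=(P[0]+P[3])/2-(P[1]+P[2])/2
    print(np.linalg.norm(x),np.linalg.norm(y),np.arctan2(x[1],x[0]),np.arctan2(-y[0],y[1]),P.mean(0))
print("rec",ray("top",f([[497,435],[572,420],[443,450],[637,405]]),.048))
print("sq",ray("top",f([[415,333]]),.035))
t=ray("top",f([[55,405],[172,393],[190,550],[72,562]]),.012);print("tray",t,t.mean(0))
b=camera_params("top")
E
```

```text
[[ 0.7219  0.2004  0.06  ]
 [ 0.7832 -0.1085  0.06  ]
 [ 0.4936 -0.1706  0.06  ]
 [ 0.4276  0.1374  0.06  ]] [[ 0.6093  0.1519  0.054 ]
 [ 0.6638 -0.1091  0.054 ]
 [ 0.5401 -0.1349  0.054 ]
 [ 0.481   0.1219  0.054 ]]
0.29859900594069577 0.3149667957783011 0.210790529807383 0.20348520977455947 [0.6066 0.0147 0.06  ]
0.12906952270355074 0.26502009809225213 0.2180003936803733 0.21613123581453336 [0.5735 0.0074 0.054 ]
rec [[ 0.4774  0.0222  0.048 ]
 [ 0.4888 -0.0351  0.048 ]
 [ 0.466   0.0634  0.048 ]
 [ 0.5002 -0.0848  0.048 ]]
sq [[0.5575 0.0847 0.035 ]]
tray [[0.5043 0.3674 0.012 ]
 [0.5136 0.2754 0.012 ]
 [0.3908 0.2602 0.012 ]
 [0.3815 0.3523 0.012 ]] [0.4476 0.3138 0.012 ]
```

Emit:
step_arm --commands '[0,0.45,-0.97,-0.03,0,0,0.181,0,0.45,-0.97,-0.03,0,0,0.181,0,0.45,-0.97,-0.03,0,0,0.181,0,0.45,-0.97,-0.03,0,0,0.181,0,0.45,-0.97,-0.03,0,0,0.181,0,0.45,-0.97,-0.03,0,0,0.181,0,0.45,-0.97,-0.03,0,0,0.181,0,0.45,-0.97,-0.03,0,0,0.181,0,0.45,-0.97,-0.03,0,0,0.181,0,0.45,-0.97,-0.03,0,0,0.181]'

```text
clock: 1.35
position: [0.4804, 0.0195, 0.2138]
ee_rot: [-0.106, 0.994, 0.0, 0.0]
ft_force: [0.9, 0.1, -0.3]
grip_width: 0.004
grasp_force: 0.0
```

```bash
python3 - <<'E'
from h import *
o=get_obs();im=camera("wrist");np.savez("w1.npz",im=im,p=o["position"],q=o["ee_rot"]);print(o["position"],o["ee_rot"],np.abs(o["joint_velocities"]).max())
cv2.imwrite("pics/w1.png",cv2.resize(cv2.cvtColor(im,cv2.COLOR_RGB2BGR),(800,600),interpolation=cv2.INTER_CUBIC))
E
```

```text
[0.48044861 0.01945352 0.21384935] [-1.05851910e-01  9.94381884e-01  1.57040027e-04  1.34707591e-04] 1.1719607585650165
```

View pics/w1.png

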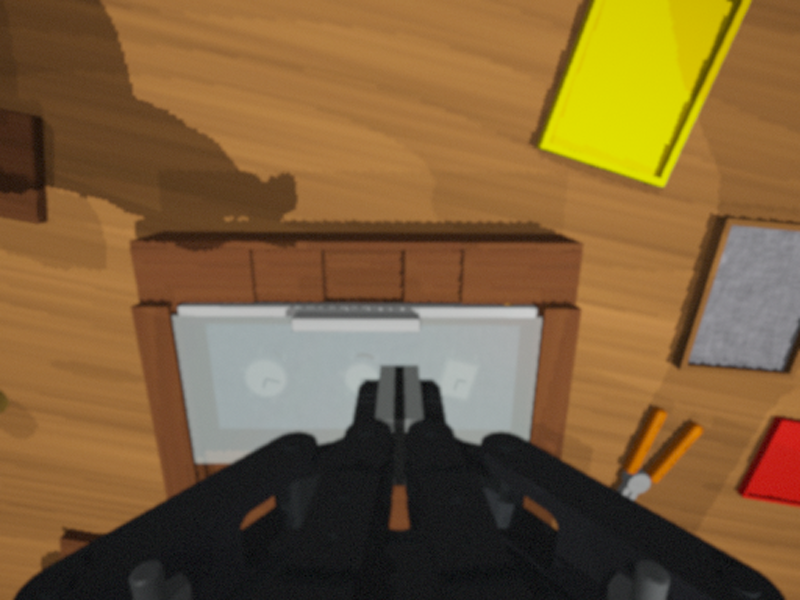

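The view shows groove ends at x=252 and 463, and recess edges at x=323 and 403 (rows 250–300). The square head is at (460,378). The image rows are parallel to the case front, so the yaw is right.

```bash
python3 - <<'E'
from h import *
np.set_printoptions(precision=4,suppress=True)
d=np.load("w1.npz");o=dict(position=d["p"],ee_rot=d["q"])
s=lambda a:np.array(a,float)*.64
C=[.608,.015,.212]
for n,px,z in[("fence front corners",[[135,241],[580,241]],.048),("bar top ends front edge?",[[292,318],[420,318]],.07),("rec",[[323,275],[403,275]],.045),("ends",[[252,275],[463,275]],.047),("rail inner",[[173,318],[545,318]],.054),("sq",[[460,378]],.035)]:
    P=ray("wrist",s(px),z,o);print(n,P[:,:2].tolist(),case(P,C).tolist())
print("press",w([[-.126,.004]],C), get_obs()["position"])
E
```

```text
fence front corners [[0.4950192339274123, -0.1663109780609883], [0.428941362991543, 0.13967153023149764]] [[-0.14860200508644877, -0.15347888568812323], [-0.1488170514650522, 0.15955710930835262]]
bar top ends front edge? [[0.5199716814395401, -0.04669543538874753], [0.5013200743328222, 0.03977623091253929]] [[-0.09903922257588613, -0.041791673907047765], [-0.09907827557477358, 0.04666865615930316]]
rec [[0.49227796034054727, -0.03365427758760531], [0.4799808566030525, 0.023320442162793272]] [[-0.12336887542491223, -0.02321529166106219], [-0.12340230546595893, 0.035071382059433484]]
ends [[0.5025530443619597, -0.083598559087879], [0.47033710335661844, 0.06565683107105642]] [[-0.12383288271658391, -0.074203459930367], [-0.12392192046225922, 0.07848914113018049]]
rail inner [[0.5446745430424413, -0.13418880779358608], [0.4874891390264949, 0.1309273364131818]] [[-0.09329937317464923, -0.13252411416407478], [-0.09341995504266837, 0.1386893180466914]]
sq [[0.5566379539401712, 0.0875520361474185]] [[-0.03494607846851766, 0.08173511683640329]]
press [[ 0.484  -0.0076]] [0.4825 0.011  0.2139]
```

Emit:
step_arm --commands '[0,-0.007,-0.015,-0.05,0,0,0,0,-0.007,-0.015,-0.1,0,0,0,0,-0.007,-0.015,-0.15,0,0,0,0,-0.007,-0.015,-0.19,0,0,0,0,-0.007,-0.015,-0.22,0,0,0,0,-0.007,-0.015,-0.24,0,0,0,0,-0.007,-0.015,-0.25,0,0,0,0,-0.007,-0.015,-0.25,0,0,0,0,-0.007,-0.015,-0.25,0,0,0,0,-0.007,-0.015,-0.25,0,0,0]'

```text
clock: 2.65
position: [0.4762, 0.0124, 0.0644]
ee_rot: [-0.106, 0.994, 0.0, 0.0]
ft_force: [-0.0, 0.3, 0.6]
grip_width: -0.0
grasp_force: 0.0
```

Emit:
step_arm --commands '[0,0.013,-0.031,0,0,0,0,0,0.013,-0.031,0,0,0,0,0,0.013,-0.031,-0.01,0,0,0,0,0.013,-0.031,-0.018,0,0,0,0,0.013,-0.031,-0.024,0,0,0,0,0.013,-0.031,-0.028,0,0,0,0,0.013,-0.031,-0.032,0,0,0,0,0.013,-0.031,-0.035,0,0,0,0,0.013,-0.031,-0.037,0,0,0,0,0.013,-0.031,-0.037,0,0,0]'

```text
clock: 3.9
position: [0.4837, -0.0063, 0.0416]
ee_rot: [-0.106, 0.994, 0.0, -0.0]
ft_force: [0.0, 0.3, 0.2]
grip_width: -0.002
grasp_force: 0.0
```

Emit:
step_arm --commands '[0,0,0,-0.005,0,0,0,0,0,0,-0.01,0,0,0,0,0,0,-0.013,0,0,0,0,0,0,-0.015,0,0,0,0,0,0,-0.015,0,0,0,0,0,0,-0.015,0,0,0,0,0,0,-0.015,0,0,0,0,0,0,-0.015,0,0,0,0,0,0,-0.015,0,0,0,0,0,0,-0.015,0,0,0]'

```text
clock: 5.15
position: [0.4839, -0.0062, 0.0329]
ee_rot: [-0.106, 0.994, 0.0, 0.0]
ft_force: [-0.8, -0.5, 6.1]
grip_width: 0.003
grasp_force: 3.3
```

Emit:
step_arm --commands '[0,0,0,0.03,0,0,0,0,0,0,0.047,0,0,0,0,0,0,0.047,0,0,0,0,0.02,0.0043,0.047,0,0,0,0,0.04,0.0086,0.047,0,0,0,0,0.06,0.013,0.047,0,0,0,0,0.08,0.017,0.047,0,0,0,0,0.1,0.0215,0.047,0,0,0,0,0.12,0.026,0.047,0,0,0,0,0.12,0.026,0.047,0,0,0]'

```text
clock: 6.4
position: [0.5569, 0.0096, 0.061]
ee_rot: [-0.106, 0.994, -0.0, 0.001]
ft_force: [-0.3, -0.6, -0.1]
grip_width: 0.0
grasp_force: 0.0
```

```bash
python3 - <<'E'
from h import *
o=get_obs();print(o["position"],o["ft_force"]);im=camera("scene")[150:300,190:390]
cv2.imwrite("pics/s2.png",cv2.resize(cv2.cvtColor(im,cv2.COLOR_RGB2BGR),None,fx=4,fy=4,interpolation=cv2.INTER_CUBIC))
E
```

```text
[0.5568676  0.00962101 0.06095896] [-0.29068172 -0.59924011 -0.12688132]
```

View pics/s2.png

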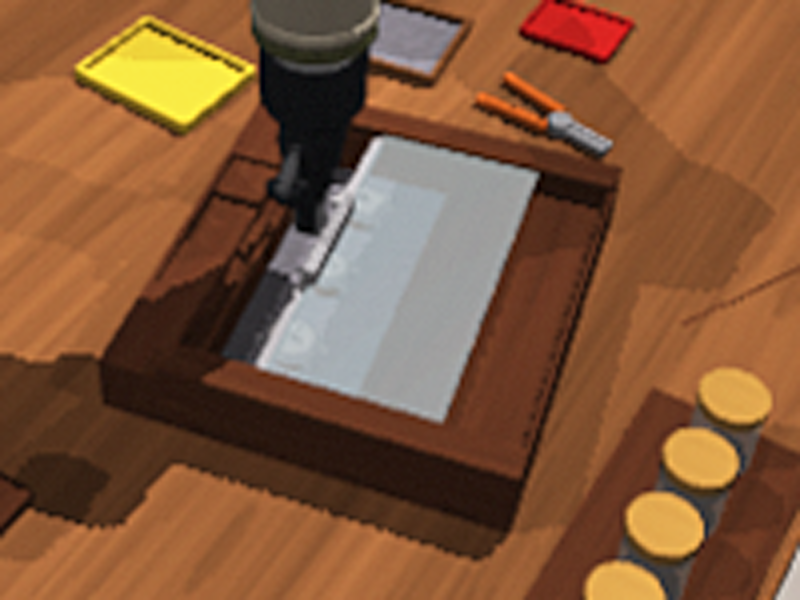

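The lid is ajar and being pushed: the bar is at the fingers. I'll keep pushing to the stop.

Emit:
step_arm --commands '[0,0.015,0.003,0,0,0,0,0,0.03,0.006,0,0,0,0,0,0.045,0.0097,0,0,0,0,0,0.06,0.0129,0,0,0,0,0,0.07,0.015,0,0,0,0,0,0.08,0.0172,0,0,0,0,0,0.087,0.0187,0,0,0,0,0,0.093,0.02,0,0,0,0,0,0.095,0.0204,0,0,0,0,0,0.095,0.0204,0,0,0]'

```text
invalid input
```

Emit:
step_arm --commands '[0,0.015,0.003,0,0,0,0,0,0.03,0.006,0,0,0,0,0,0.045,0.01,0,0,0,0,0,0.06,0.013,0,0,0,0,0,0.07,0.015,0,0,0,0,0,0.08,0.017,0,0,0,0,0,0.087,0.019,0,0,0,0,0,0.093,0.02,0,0,0,0,0,0.095,0.02,0,0,0,0,0,0.095,0.02,0,0,0,0]'

```text
clock: 7.7
position: [0.6114, 0.0215, 0.0606]
ee_rot: [-0.106, 0.994, 0.0, -0.002]
ft_force: [-7.9, -1.4, 4.1]
grip_width: -0.0
grasp_force: 4.0
```

The wrist force of 8 N, well above the 1.5 N friction, shows the lid is at its stop. Next: back off, rise and look at the head from near.

Emit:
step_arm --commands '[0,-0.02,0,0,0,0,0,0,-0.025,0,0.02,0,0,0,50,-0.025,0,0.08,0,0,0,50,-0.02,0.04,0.18,0,0,0,50,-0.02,0.1,0.18,0,0,0,50,-0.02,0.118,0.18,0,0,0,50,-0.02,0.118,0.18,0,0,0,50,-0.02,0.118,0.18,0,0,0,50,-0.02,0.118,0.18,0,0,0,50,-0.02,0.118,0.18,0,0,0]' --squeeze 30

```text
clock: 8.95
position: [0.6007, 0.0914, 0.1688]
ee_rot: [-0.105, 0.994, -0.0, -0.0]
ft_force: [0.6, -0.3, -0.2]
grip_width: 0.587
grasp_force: 0.0
```

```bash
python3 - <<'E'
from h import *
o=get_obs();im=camera("wrist");np.savez("w2.npz",im=im,p=o["position"],q=o["ee_rot"]);print(o["position"],o["ee_rot"],np.abs(o["joint_velocities"]).max())
cv2.imwrite("pics/w2.png",cv2.resize(cv2.cvtColor(im,cv2.COLOR_RGB2BGR),(800,600),interpolation=cv2.INTER_CUBIC))
E
```

```text
[0.60070054 0.09137567 0.16878205] [-1.05191982e-01  9.94451923e-01 -8.28521806e-05 -1.12364591e-04] 0.004915348436000371
```

View pics/w2.png

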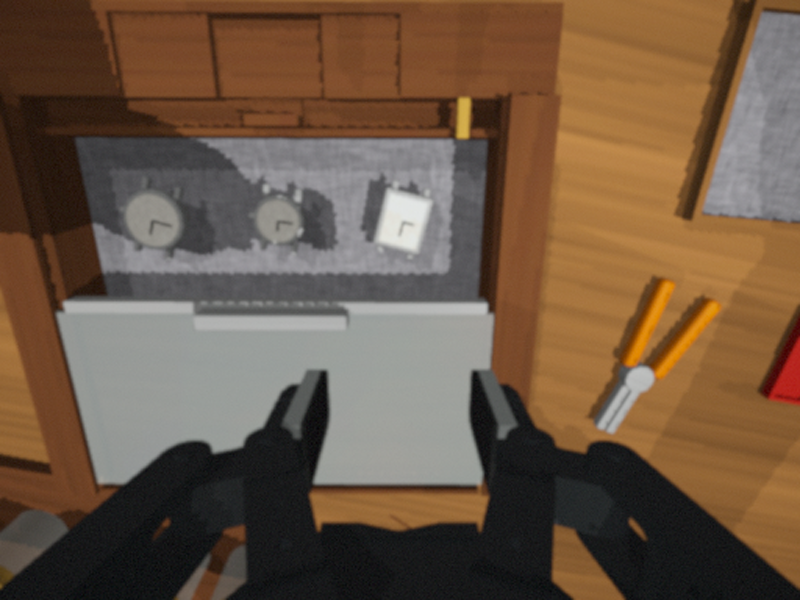

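The lid is right back (front edge at row 305). The square head is clear at (404,220), tilted a little, with round heads at (152,220) and (279,218).

```bash
python3 - <<'E'
from h import *
np.set_printoptions(precision=4,suppress=True)
d=np.load("w2.npz");o=dict(position=d["p"],ee_rot=d["q"]);im=d["im"]
m=np.zeros(im.shape[:2],np.uint8);sub=im[110:170,225:285];g=sub.min(2)
m[110:170,225:285]=(g>170)*255
c=max(cv2.findContours(m,0,2)[0],key=cv2.contourArea)
P=ray("wrist",c.reshape(-1,2),.035,o)
r=cv2.minAreaRect((P[:,:2]*1000).astype(np.float32));B=cv2.boxPoints(r);print(cv2.contourArea(c),r,B)
print("lid bar, groove ends",[case(ray("wrist",np.array(a)*.64,z,o),[.608,.0155,.212]) for a,z in(([[110,60],[400,60]],.047),([[196,318],[346,318]],.07))])
E
```

```text
947.5 ((557.9325561523438, 85.34469604492188), (28.183481216430664, 33.971927642822266), 87.20297241210938) [[540.2792  72.0986]
 [574.2107  70.4409]
 [575.5859  98.5908]
 [541.6544 100.2485]]
lid bar, groove ends [array([[-0.1209, -0.0779],
       [-0.1211,  0.0772]]), array([[ 0.0173, -0.0415],
       [ 0.0174,  0.0457]])]
```

Emit:
step_arm --commands '[50,-0.071,-0.01,0,0,0,-0.083,50,-0.071,-0.01,-0.04,0,0,-0.083,50,-0.071,-0.01,-0.09,0,0,-0.083,50,-0.071,-0.01,-0.14,0,0,-0.083,50,-0.071,-0.01,-0.18,0,0,-0.083,50,-0.071,-0.01,-0.21,0,0,-0.083,50,-0.071,-0.01,-0.23,0,0,-0.083,50,-0.071,-0.01,-0.245,0,0,-0.083,50,-0.071,-0.01,-0.257,0,0,-0.083,50,-0.071,-0.01,-0.257,0,0,-0.083]'

```text
clock: 10.25
position: [0.558, 0.0861, 0.0145]
ee_rot: [0.024, 1.0, -0.0, -0.0]
ft_force: [0.0, 0.2, 0.9]
grip_width: 0.587
grasp_force: 0.0
```

Emit:
step_arm --commands '[20,0,0,0,0,0,0,20,0,0,0,0,0,0,20,0,0,0,0,0,0,20,0,0,0,0,0,0,20,0,0,0,0,0,0,20,0,0,0,0,0,0,20,0,0,0.01,0,0,0,20,0,0,0.03,0,0,0,20,0,0,0.06,0,0,0,20,0,0,0.09,0,0,0]' --squeeze 35

```text
clock: 11.5
position: [0.5583, 0.0862, 0.0704]
ee_rot: [0.025, 1.0, 0.0, 0.0]
ft_force: [-0.1, 0.3, -0.7]
grip_width: 0.343
grasp_force: 34.7
```

The grip is good, but the fingertips are 9.5 mm below the underside. That is too deep to set the head down on a 5 mm floor. I'll put it back on the pedestal and regrip about 8 mm higher.

Emit:
step_arm --commands '[20,0,0,-0.03,0,0,0,20,0,0,-0.06,0,0,0,20,0,0,-0.08,0,0,0,20,0,0,-0.088,0,0,0,20,0,0,-0.09,0,0,0,20,0,0,-0.09,0,0,0,42,0,0,-0.09,0,0,0,42,0,0,-0.09,0,0,0,42,0,0,-0.083,0,0,0,42,0,0,-0.077,0,0,0]'

```text
clock: 12.75
position: [0.5582, 0.0862, 0.0228]
ee_rot: [0.024, 1.0, 0.0, 0.0]
ft_force: [0.9, 0.2, -0.7]
grip_width: 0.49
grasp_force: 0.0
```

Emit:
step_arm --commands '[20,0,0,0,0,0,0,20,0,0,0,0,0,0,20,0,0,0,0,0,0,20,0,0,0,0,0,0,20,0,0,0,0,0,0,20,0,0,0.01,0,0,0,20,0,0,0.03,0,0,0,20,0,0,0.07,0,0,0,20,0,0,0.12,0,0,0,20,0,0,0.16,0,0,0]' --squeeze 35

```text
clock: 14.0
position: [0.5584, 0.0861, 0.1204]
ee_rot: [0.025, 1.0, 0.0, 0.001]
ft_force: [0.1, 0.2, -1.0]
grip_width: 0.34
grasp_force: 35.0
```

```bash
python3 - <<'E'
from h import *
np.set_printoptions(precision=4,suppress=True)
o=get_obs();im=camera("wrist");print(o["position"],o["grip_width"],o["grasp_force"])
cv2.imwrite("pics/w3.png",cv2.cvtColor(im,cv2.COLOR_RGB2BGR))
# tray from the first top picture: grey felt floor mask -> rect at z=.005
t=cv2.imread("pics/top0.png")[165:222,170:212].astype(int)
g=((t.max(2)-t.min(2)<30)&(t.mean(2)>85)).astype(np.uint8)*255
c=max(cv2.findContours(g,0,2)[0],key=cv2.contourArea).reshape(-1,2)+[170,165]
P=ray("top",c,.006);r=cv2.minAreaRect((P[:,:2]*1000).astype(np.float32));print(r,cv2.boxPoints(r))
E
```

```text
[0.5584 0.0861 0.1204] 0.33965381509418313 34.991392493247986
((447.7339172363281, 317.30255126953125), (118.54237365722656, 87.36866760253906), 7.083737850189209) [[383.528  353.3441]
 [394.3023 266.6423]
 [511.9398 281.261 ]
 [501.1655 367.9628]]
```

View pics/w3.png

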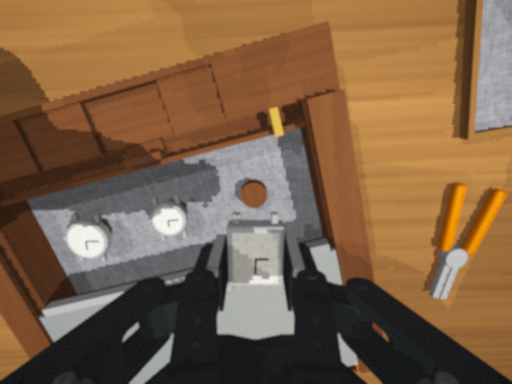

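The head is held level and square between the pads at (258,250), and its pedestal is empty at (253,193). The round heads are still in place. The tray centre is about (0.448, 0.317), yaw 0.12.

Emit:
step_arm --commands '[20,-0.03,0.06,0.02,0,0,0.01,20,-0.07,0.14,0.02,0,0,0.03,20,-0.11,0.23,0.02,0,0,0.054,20,-0.15,0.31,0.02,0,0,0.054,20,-0.175,0.36,0.02,0,0,0.054,20,-0.184,0.383,0.02,0,0,0.054,20,-0.184,0.383,0,0,0,0.054,20,-0.184,0.383,-0.04,0,0,0.054,20,-0.184,0.383,-0.08,0,0,0.054,20,-0.184,0.383,-0.1,0,0,0.054]'

```text
clock: 15.3
position: [0.4481, 0.3134, 0.0567]
ee_rot: [-0.059, 0.998, -0.001, -0.001]
ft_force: [0.2, -0.4, -1.0]
grip_width: 0.343
grasp_force: 35.0
```

Emit:
step_arm --commands '[20,0,0.003,-0.02,0,0,0,20,0,0.003,-0.04,0,0,0,20,0,0.003,-0.055,0,0,0,20,0,0.003,-0.065,0,0,0,20,0,0.003,-0.072,0,0,0,20,0,0.003,-0.077,0,0,0,20,0,0.003,-0.08,0,0,0,20,0,0.003,-0.082,0,0,0,20,0,0.003,-0.082,0,0,0,20,0,0.003,-0.082,0,0,0]'

```text
clock: 16.55
position: [0.4478, 0.3178, 0.0094]
ee_rot: [-0.06, 0.998, 0.0, 0.0]
ft_force: [0.3, 0.7, -1.1]
grip_width: 0.339
grasp_force: 35.0
```

Free so far at z = 9.4 mm. I'll lower in small steps until contact, about 4 mm more.

Emit:
step_arm --commands '[20,0,0,-0.001,0,0,0,20,0,0,-0.002,0,0,0,20,0,0,-0.003,0,0,0,20,0,0,-0.004,0,0,0,20,0,0,-0.005,0,0,0,20,0,0,-0.006,0,0,0,20,0,0,-0.0065,0,0,0,20,0,0,-0.007,0,0,0,20,0,0,-0.007,0,0,0,20,0,0,-0.007,0,0,0]'

```text
clock: 17.8
position: [0.4477, 0.3178, 0.0051]
ee_rot: [-0.06, 0.998, 0.0, 0.0]
ft_force: [-0.3, -0.7, -1.9]
grip_width: 0.34
grasp_force: 35.0
```

Emit:
step_arm --commands '[30,0,0,0,0,0,0,32,0,0,0,0,0,0,36,0,0,0,0,0,0,42,0,0,0,0,0,0,42,0,0,0,0,0,0,42,0,0,0.02,0,0,0,42,0,0,0.06,0,0,0,42,0,0,0.12,0,0,0,42,0,0,0.2,0,0,0,42,0,0,0.25,0,0,0]'

```text
clock: 19.05
position: [0.4483, 0.3181, 0.1584]
ee_rot: [-0.06, 0.998, 0.001, 0.001]
ft_force: [0.2, 0.5, -0.8]
grip_width: 0.489
grasp_force: 0.0
```

```bash
python3 - <<'E'
from h import *
o=get_obs();im=camera("wrist");t=camera("top")
cv2.imwrite("pics/end.png",cv2.cvtColor(np.hstack([cv2.resize(im,(440,330)),cv2.resize(t[100:220,150:320],(358,330))]),cv2.COLOR_RGB2BGR));print(o["position"],o["ft_force"])
E
```

```text
[0.44834281 0.31809596 0.15842678] [ 0.21245976  0.53824915 -0.7919712 ]
```

View pics/end.png

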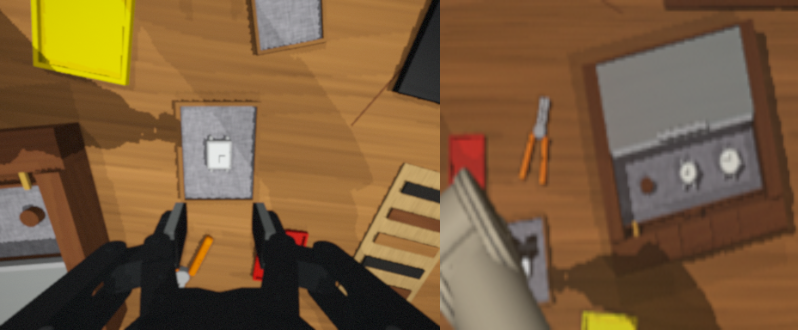

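The square head lies dial up in the middle of the tray at (219,155). The lid is right back, and both round heads are on their pedestals at (689,173) and (730,160). The robot is clear, so I'm handing in.

```bash
python3 -c "
from workcell import *
print(hand_in())"
```

```text
the job is handed in; nothing more can be done
None
```

I handed the job in at about 19 s of the 54 s allowed: the lid is right back, the square watch head lies dial up in the middle of the grey-floored wooden tray, and both round heads are still on their pedestals (no verdict was returned).

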